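# Turn a test cassette window side up against the reader's rim and slide it into the reader

## Robot

A 6-joint arm with a two-finger parallel gripper is mounted at the origin on a cart in front of the work surface, level with it; the furniture and walls round the work are solid. World frame = base frame: x ahead of the robot, y to its left, z up, the work surface at z = 0. Lengths are in m, angles in rad, forces in N, time in s.
With the tool pointing down it reaches from about 0.225 to 0.875 m from the base axis. Payload 3.4 kg.
Tool frame: the origin (TCP) lies at the very end of the fingers, on their centre line; the grasp point (between the pads) lies 19 mm behind it; z points along the fingers, y is the line along which they close (so a half turn about z gives the same grasp; the last joint's range is limited). The gripper opens to 85 mm and grips with 20 to 120 N. Pads are 22 mm wide; open, the fingers measure 114 mm over their backs; the gripper's body (76 mm by 85 mm) begins 54 mm behind the grasp point. The pads swing forward as they close: fully open they stand 13 mm farther back than shut.
Start: joints at [1.06, 0.276, 1.505, -0, 1.361, -0.121], TCP at [0.219, 0.532, 0.231] pointing down, gripper open.
Joint ranges: [-2.89, 2.89], [-0.75, 2.08], [0.22, 2.7], [-1.18, 4.32], [0.11, 2.71], [-2.7, 2.7]. Speed limits (rad/s): [2.57, 2.57, 3.14, 3.14, 3.14, 3.14].

## Interface

Orientations are given as a unit quaternion [w, x, y, z].
In Python, from rig import readout, vision, manip gives the robot as it stands.
- The arm moves only by the shell command python3 -m handwheel 'ROWS' [FORCE]. ROWS is JSON, a list of rows, each a list of 3 entries, a list of its own where there are three numbers: the shift along the tool's x, y, z in mm, then the turn, a rotation vector about the tool's x, y, z in units of 6 degrees (1.0 is 6 degrees), then the closure, from -1 (fully open) to 1 (shut), so that 0 is half open. A call has 1 to 20 rows; each row shifts and turns the commanded pose from where the row before left it, along the tool's axes as they then stand; what a row does not reach is not made up. A row lasts 1/8 s, in which the tool goes at most 62.5 mm and 10.7 degrees, less where a joint would pass 70% of its speed; a pose out of reach is approached as far as the arm can. A call is refused whole if a number of a shift passes 62.5 or a number of a turn 1, either way. A call with a gripper value outside its range is refused whole. The fingers move at their own pace and stop on an object; FORCE is the grip in N (left out, the last holds). Time passes only in rows, so rows that do not move let the fingers close. It gives the time, the measured TCP pose, the force, the opening and the grip force at its end, in the units of the state.
- readout.get_state(): the state, without advancing time (a new reading comes with each control period).
- vision.get_image(name): name is "side" or "top" or "wrist"; returns the picture (480x640x3 uint8, blue, green, red); there is no depth.
- vision.camera_params(name): a dict with "intrinsics" (3x3 intrinsics, pixels), "dist" ([k1, k2, p1, p2, k3] as OpenCV has them; the pictures are not rectified), "rvec" (rotation vector, rad) and "tvec" (3), from world to camera coordinates, as OpenCV has them; the wrist camera has in their place "hand_eye" (4x4, takes a point from camera to tool coordinates, whose origin is the TCP and whose axes are the flange's). Camera axes: x right, y down, z forward; pixel columns grow to the right and rows downward; lengths in m; the calibration is good to about 2 mm. A picture is of the moment at which its call begins: read the wrist's pose just before it. camera_params takes no time and is no camera call.
- manip.sign_off(): hands the job in; it is judged then, once.
The state is a dict: "clock": time; "qpos": joint angles; "qd": joint speeds; "effort": joint torques, N m; "position": TCP position; "ee_rot": TCP orientation; "contact_force": force on the tool from outside, world axes, zero at the start; "moment": the same for the moment, N m; "width": finger opening in m; "gripper_force": force on a finger pad.
Only numpy, scipy, OpenCV 4.12 (cv2) and the standard library are available. Lean on these libraries where they do the work, as an engineer would, in place of code of your own. Each camera call takes 0.05 s, during which the arm holds its last target. There are 200 camera calls.

## Task

The test cassette on the reader's deck lies window side down. With the fingertips, push it against the sloping rim at the back of the deck until it tips up and leans there, push its raised edge back over so that it falls onto the deck window side up, then push it sideways into the reader's slot until it is fully home. Do not pick the cassette up, clamp it between the fingers or press it hard, and leave the vial, the beaker and the pen where they are.

Things in the scene. Friction and masses are not known exactly. Their poses are not given: they have to be found in the camera images.
- reader: Desktop cassette reader, fixed to the table: grey deck, low white reading head on its left. Origin: on the table under its middle; x from the open front to the sloping rim at the back, y towards the head, z up. In this frame, mm: deck top z 8, x -90 to 45, y -130 to 35, open at front and right; head x -90 to 97, y 35 to 122, top z 50 (display, keys), slot in its right side.
- gutter (a point): rear edge of the deck, at reader x 45, y -60, z 8 mm; axes as the reader's. Behind it, all along the deck, runs a gutter 12 mm wide (x 45 to 57) with its floor at z 5, 3 mm below the deck; it holds the cassette's lower edge while this is tipped up and flipped.
- rim (a point): upper edge of the grey sloping rim, at reader x 88, y -60, z 34 mm; axes as the reader's. The rim begins at the gutter's floor (x 57, z 5) and rises towards the back at 43 degrees from level, from y -130 to 35; its outer back is upright at x 93 and free behind. A cassette pushed against it slides up with its far edge.
- slot_mouth (a point): middle of the slot's mouth at deck height, at reader x 13.5, y 35, z 8 mm; axes as the reader's; the cassette goes in along +y. Slot 69 mm wide (x -21 to 48), 12 high, 40 deep. From its two sides blue guide ribs, 9 mm above the deck, flare out to reader x -36, y 10 and x 59, y 15 and steer the cassette in.
- slot_stop (a point): middle of the slot's end wall at deck height, at reader x 13.5, y 75, z 8 mm; axes as the reader's; the cassette is home when its leading edge meets this wall: cassette_mid is then 28 mm before it in y, and 16 mm of the cassette, with the wells, stays outside.
- cassette: Flat rigid test cassette, 64 (x) x 56 (y) x 8 mm, 25 to 50 g. Window face: blue, four white strips in dark frames, four round wells; back: white with shallow ribs. Origin: centre of the back; y from the wells to the strips; z out of the window face, down at the start. It starts on the deck before the rim, its x axis within 0.3 rad of the reader's -x.
- cassette_mid (a point): centre of the cassette, halfway through its thickness. Leaning on the rim at 43 degrees, lower edge at the gutter's back corner, it stays so when let go, its raised edge about 14 mm above and 15 mm behind the rim's edge. Flipped back about its lower edge it lies with wells to the right, 64 mm side along the reader's x.
- end_a (a point): middle of the cassette's end face at its own +x (nearer the robot at the start; the lower one when it leans)
- end_b (a point): middle of the cassette's end face at its own -x (nearer the sloping rim at the start; the raised one when it leans)
- sample_vial: glass vial with white and red crimped cap, diameter 23, height 47 mm, standing on the table to the right of the deck; origin at the centre of its foot. Bystander.
- waste_beaker: empty clear glass beaker, diameter 47, height 58 mm, standing on the table in front of the deck's right part; origin at the centre of its foot. Bystander.
- pen: blue pen, 12 x 145 x 9 mm, lying on the table in front of the reading head, roughly along the reader's y; origin at the middle of its underside. Bystander.
Mind the look-alikes: they are no part of the job. What is shaped like the cassette but red is not meant.

How it is judged:
By the outcome, as a careful person would: the job done as asked, in the order asked, and still so for the second after the job is handed in, with the robot touching nothing.
It also fails if it takes over 54 s, if anything falls off the work surface, if the arm or the gripper's body presses on something with over 40 N, if the wrist force passes 120 N, or if a joint passes its speed limit or range.

## Working session

There is one attempt and no reset: what is moved stays moved. The work goes in short steps, Python scripts to look and compute and a shell command to move; the robot and the scene stay as the last step left them, time stands still between calls to the robot, and variables do not carry over. Pictures are saved under pics/ and viewed, at most 10 in all, crops included, and the job is handed in when it is done.

```bash
mkdir -p pics; ls; python3 - <<'E'
from rig import readout, vision
import cv2,numpy as np
s=readout.get_state();print(s)
for n in("top","side"):
    cv2.imwrite(f"pics/{n}0.png",vision.get_image(n));p=vision.camera_params(n)
    R=cv2.Rodrigues(np.array(p["rvec"]))[0];print(n,p,-R.T@np.array(p["tvec"]).ravel())
print(vision.camera_params("wrist"))
E
```

```text
pics
{'clock': 0.0, 'qpos': array([ 1.06004196e+00,  2.76612515e-01,  1.50614114e+00,  1.11883459e-05,
        1.36071789e+00, -1.21010334e-01]), 'qd': array([ 4.48706968e-05, -7.11348159e-04,  3.68922277e-04,  4.52759440e-04,
       -1.83635988e-03, -1.01052098e-03]), 'effort': array([-3.19619157e-04, -4.16772008e+01, -2.45813781e+01, -2.59153276e-04,
        1.07662805e-02,  2.06203464e-05]), 'position': array([0.21821445, 0.53140382, 0.23042655]), 'ee_rot': array([-2.97043539e-04,  1.93642038e-01,  9.81071801e-01, -8.91266106e-04]), 'contact_force': array([-0.39410017, -0.75258756,  0.51586243]), 'moment': array([-0.01427826,  0.06291127, -0.02739756]), 'gripper_force': 0.0, 'width': 0.08528126313142464}
top {'intrinsics': array([[474.82755633,   0.        , 333.09808737],
       [  0.        , 474.82755633, 234.44990927],
       [  0.        ,   0.        ,   1.        ]]), 'dist': array([0.00995672, 0.        , 0.        , 0.        , 0.        ]), 'rvec': array([ 2.16526581, -2.14119838,  0.15829044]), 'tvec': array([-0.21031604,  0.49013995,  0.84229699])} [ 0.37114437 -0.1984
[... 319 characters left out ...]
83 ]), 'tvec': array([0.36637937, 0.28776362, 0.6801659 ])} [0.23459127 0.42888023 0.66384944]
{'intrinsics': array([[334.6749038 ,   0.        , 317.41951929],
       [  0.        , 334.6749038 , 241.24357434],
       [  0.        ,   0.        ,   1.        ]]), 'dist': array([-0.04732606,  0.        ,  0.        ,  0.        ,  0.        ]), 'hand_eye': array([[-6.69967111e-04, -9.66261540e-01, -2.57562005e-01,
         6.53228662e-02],
       [ 9.99998775e-01, -1.01170953e-03,  1.19431326e-03,
         1.19616504e-03],
       [-1.41459691e-03, -2.57560890e-01,  9.66261035e-01,
        -1.43837495e-01],
       [ 0.00000000e+00,  0.00000000e+00,  0.00000000e+00,
         1.00000000e+00]])}
```

View pics/top0.png

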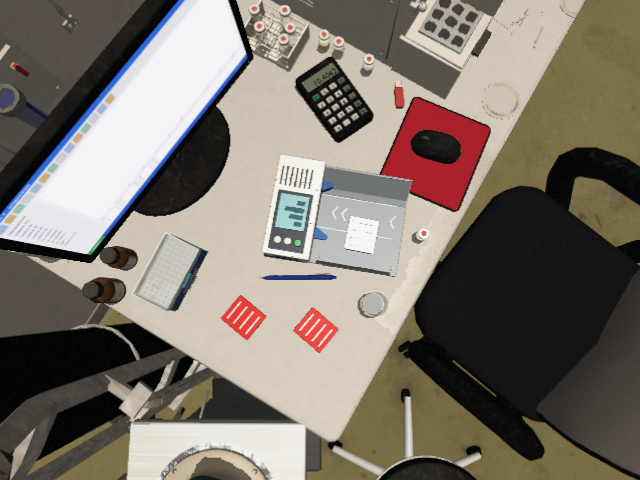

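View pics/side0.png

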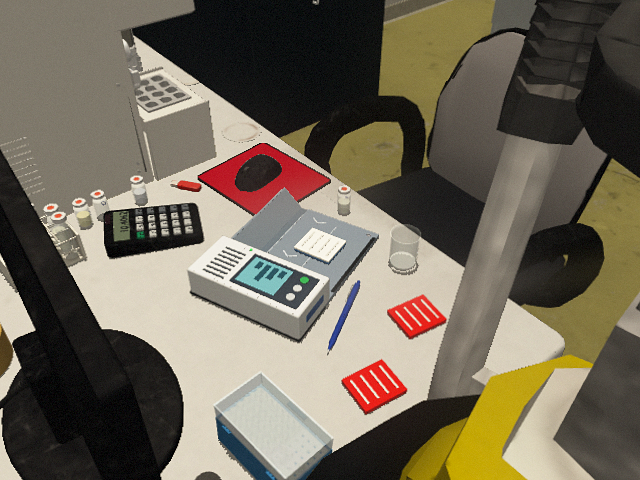

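The top view shows the reader head at (295,208), the white cassette at about (361,235), the vial at (423,236), the beaker at (372,304) and the pen at (299,277). I'll zoom in for corner positions.

```bash
python3 - <<'E'
import cv2
i=cv2.imread("pics/top0.png")[148:288,255:445]
cv2.imwrite("pics/top0c.png",cv2.resize(i,None,fx=4,fy=4,interpolation=cv2.INTER_CUBIC))
E
```

```text
(no output)
```

View pics/top0c.png

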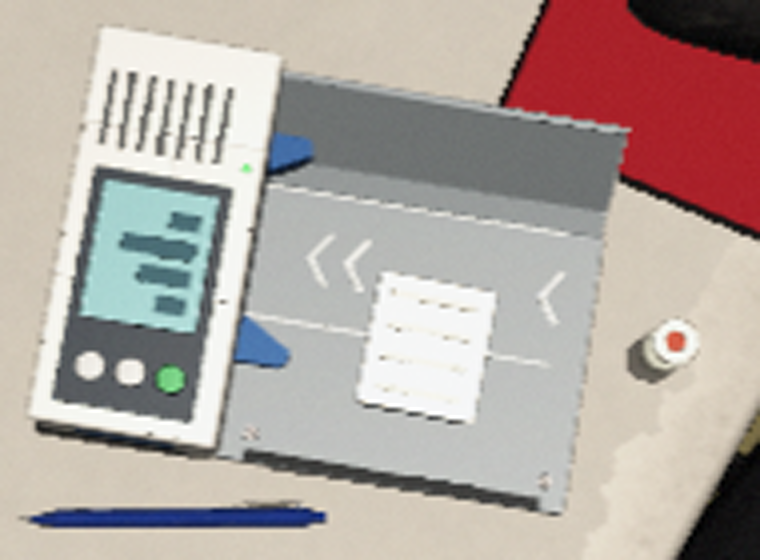

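The crop (x4, offset 255,148) shows these points:
- Head top corners at (105,27), (282,62), (213,447), (30,415).
- Deck front-right at (562,512) and rim top right at (630,130).
- Cassette corners at (380,270), (495,292), (473,423), (357,402).

```bash
cat > h.py <<'E'
import numpy as np,cv2
from scipy.spatial.transform import Rotation as Ro
from scipy.optimize import least_squares
def pix2w(p,uv,z):
    n=cv2.undistortPoints(np.array(uv,float).reshape(-1,1,2),p["intrinsics"],p["dist"]).reshape(-1,2)
    R=cv2.Rodrigues(np.array(p["rvec"]))[0];c=-R.T@np.array(p["tvec"]).ravel()
    d=np.c_[n,np.ones(len(n))]@R
    return c+d*((np.asarray(z)-c[2])/d[:,2])[:,None]
def fit(loc,w):
    f=lambda q:(loc@np.array([[np.cos(q[2]),np.sin(q[2])],[-np.sin(q[2]),np.cos(q[2])]])+q[:2]-w).ravel()
    r=least_squares(f,[w[:,0].mean(),w[:,1].mean(),0]);return r.x,r.fun.reshape(-1,2)
E
python3 - <<'E'
from h import *
from rig import vision
p=vision.camera_params("top");o=np.array([255,148.])
g=lambda l:(np.array(l)+.5)/4-.5+o
uv=g([(105,27),(282,62),(213,447),(30,415),(562,512),(630,130)])
z=[.05]*4+[.008,.034]
w=pix2w(p,uv,z)[:,:2]
loc=np.array([(97,122),(97,35),(-90,35),(-90,122),(-90,-130),(92,-130)])/1e3
q,r=fit(loc,w);print(q,r*1e3)
c=pix2w(p,g([(380,270),(495,292),(473,423),(357,402)]),[.016]*4)[:,:2]
C,S=np.cos(q[2]),np.sin(q[2])
cl=(c-q[:2])@np.array([[C,-S],[S,C]]);print("cass in reader",cl*1e3,cl.mean(0)*1e3)
e=cl[0]-cl[3];print(np.linalg.norm(e),np.linalg.norm(cl[1]-cl[0]),np.arctan2(e[1],e[0]),np.arctan2(*(cl[1]-cl[0])[::-1]))
v=pix2w(p,g([(676,342)]),[.047])[:,:2];print("vial",(v-q[:2])@np.array([[C,-S],[S,C]])*1e3)
b=pix2w(p,[(372,304)],[.03])[:,:2];print("beaker",(b-q[:2])@np.array([[C,-S],[S,C]])*1e3)
E
```

```text
[ 0.52636737 -0.20958052 -0.15532839] [[ 1.74985034  2.11314763]
 [ 3.93703152 -1.48404549]
 [-1.62610853 -1.32184437]
 [-1.70267066  1.8982583 ]
 [-1.95073244 -1.39693991]
 [-0.40737023  0.19142384]]
cass in reader [[ 10.17342513 -25.10770628]
 [  8.80814973 -80.59996265]
 [-54.57107637 -79.89272256]
 [-53.83615907 -24.54961881]] [-22.35641515 -52.53750258]
0.06401201708877505 0.055509048752253605 -0.008718590182395927 -1.595394354054694
vial [[  -6.01517031 -163.24210466]]
beaker [[-147.92503146  -91.48317056]]
```

The reader fit agrees to within 4 mm and the cassette measures 64.0 x 55.5 mm, so the estimate is good. Moving in with the fingers closed and the tool y axis along the reader's y.

```bash
python3 -m handwheel '[[[0,0,0],[0,0,-0.75],1],[[0,0,0],[0,0,-0.75],1],[[0,0,0],[0,0,-0.73],1],[[-11,-48,0],[0,0,0],1],[[-11,-48,0],[0,0,0],1],[[-11,-48,0],[0,0,0],1],[[-11,-48,0],[0,0,0],1],[[-11,-48,0],[0,0,0],1],[[-11,-48,0],[0,0,0],1],[[-11,-48,0],[0,0,0],1],[[-11,-48,0],[0,0,0],1]]'
python3 -m handwheel '[[[-27,-44,0],[0,0,0],1],[[-27,-44,0],[0,0,0],1],[[-27,-44,0],[0,0,0],1],[[-27,-44,0],[0,0,0],1],[[-27,-44,0],[0,0,0],1],[[-27,-44,0],[0,0,0],1],[[-27,-44,0],[0,0,0],1],[[-27,-44,0],[0,0,0],1],[[0,0,50],[0,0,0],1],[[0,0,50],[0,0,0],1],[[0,0,0],[0,0,0],1],[[0,0,0],[0,0,0],1]]'
cat >> h.py <<'E'
Q=[0.52637,-0.20958,-0.15533]
C,S=np.cos(Q[2]),np.sin(Q[2]);RR=np.array([[C,-S,0],[S,C,0],[0,0,1]])
def w2r(x): return (np.asarray(x)-[Q[0],Q[1],0])@RR*1e3
def st():
    from rig import readout
    s=readout.get_state();T=Ro.from_quat(np.roll(s["ee_rot"],-1)).as_matrix()
    print("t",round(s["clock"],2),"reader mm",w2r(s["position"]).round(1),"F",(s["contact_force"]@RR).round(1),"w",round(s["width"],4))
    print("axes in reader",(RR.T@T).round(3).tolist());return s,T
E
python3 - <<'E'
from h import *;st()
E
```

```text
clock: 1.48
position: [0.2453, 0.1374, 0.2312]
ee_rot: [0.0, 0.077, 0.997, -0.0]
contact_force: [1.1, 0.5, 0.1]
width: -0.0002
gripper_force: 0.0
clock: 2.98
position: [0.4052, -0.2431, 0.1326]
ee_rot: [0.001, 0.078, 0.997, -0.001]
contact_force: [-0.3, 0.7, -0.8]
width: -0.0001
gripper_force: 0.0
t 2.98 reader mm [-114.6  -51.9  132.6] F [-0.4  0.6 -0.8] w -0.0001
axes in reader [[-1.0, 0.001, 0.002], [0.001, 1.0, -0.001], [-0.002, -0.001, -1.0]]
```

```bash
python3 -m handwheel '[[[-31,0,40],[0,0,0],1],[[0,0,50],[0,0,0],1],[[0,0,26],[0,0,0],1],[[0,0,0],[0,0,0],1],[[0,0,0],[0,0,0],1]]'
python3 - <<'E'
from h import *;from rig import vision
st();cv2.imwrite("pics/w1.png",vision.get_image("wrist"))
E
```

```text
clock: 3.6
position: [0.4368, -0.2486, 0.0175]
ee_rot: [0.002, 0.078, 0.997, -0.001]
contact_force: [-0.7, -0.6, 0.4]
width: -0.0001
gripper_force: 0.0
t 3.6 reader mm [-82.5 -52.4  17.5] F [-0.6 -0.8  0.4] w -0.0001
axes in reader [[-1.0, 0.001, 0.004], [0.001, 1.0, -0.002], [-0.004, -0.002, -1.0]]
```

View pics/w1.png

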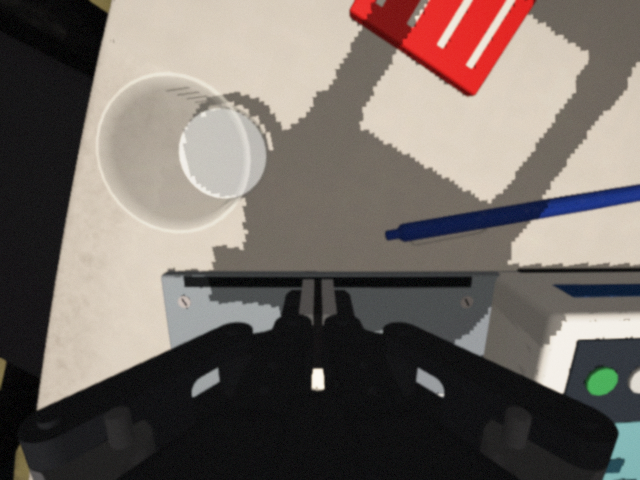

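The wrist camera faces the robot. The closed fingertips are over the front of the deck at (318,290), with the beaker and pen clear of them. Next, touch down gently to find the deck height.

```bash
python3 -m handwheel '[[[0,0,5],[0,0,0],1],[[0,0,2],[0,0,0],1],[[0,0,0],[0,0,0],1]]'; python3 -m handwheel '[[[0,0,1.5],[0,0,0],1],[[0,0,0],[0,0,0],1]]'; python3 -m handwheel '[[[0,0,1],[0,0,0],1],[[0,0,0],[0,0,0],1]]'
```

```text
clock: 4.03
position: [0.4348, -0.2472, 0.0083]
ee_rot: [0.0, 0.078, 0.997, 0.0]
contact_force: [-0.0, -0.3, 0.3]
width: 0.0
gripper_force: 0.0
clock: 4.28
position: [0.4349, -0.2473, 0.008]
ee_rot: [0.0, 0.078, 0.997, -0.0]
contact_force: [-3.3, 1.3, 11.8]
width: 0.0003
gripper_force: 5.6
clock: 4.53
position: [0.435, -0.2473, 0.008]
ee_rot: [0.0, 0.078, 0.997, -0.0]
contact_force: [-3.3, 2.5, 19.4]
width: 0.0004
gripper_force: 9.7
```

Deck found at z = 8.0 mm. Lift about 1.3 mm clear of it and push gently towards the rim.

```bash
python3 -m handwheel '[[[0,0,-3.8],[0,0,0],1],[[-5,0,0],[0,0,0],1],[[-6,0,0],[0,0,0],1],[[-5,0,0],[0,0,0],1],[[-5,0,0],[0,0,0],1],[[-5,0,0],[0,0,0],1],[[-6,0,0],[0,0,0],1],[[-6,0,0],[0,0,0],1],[[-6,0,0],[0,0,0],1],[[-6,0,0],[0,0,0],1],[[-6,0,0],[0,0,0],1],[[-6,0,0],[0,0,0],1],[[0,0,0],[0,0,0],1]]'
python3 - <<'E'
from h import *;from rig import vision
st();cv2.imwrite("pics/s1.png",vision.get_image("side")[150:300,220:420]);cv2.imwrite("pics/t1.png",vision.get_image("top")[148:288,255:445])
a=[cv2.resize(cv2.imread(f"pics/{k}1.png"),(400,300),interpolation=cv2.INTER_CUBIC) for k in "st"]
cv2.imwrite("pics/c1.png",np.hstack(a))
E
```

```text
clock: 6.15
position: [0.4968, -0.2571, 0.0096]
ee_rot: [0.0, 0.078, 0.997, -0.0]
contact_force: [0.5, -0.2, -0.6]
width: -0.0001
gripper_force: 0.0
t 6.15 reader mm [-21.9 -51.5   9.6] F [ 0.5 -0.1 -0.6] w -0.0001
axes in reader [[-1.0, 0.001, 0.001], [0.001, 1.0, -0.0], [-0.001, -0.0, -1.0]]
```

View pics/c1.png

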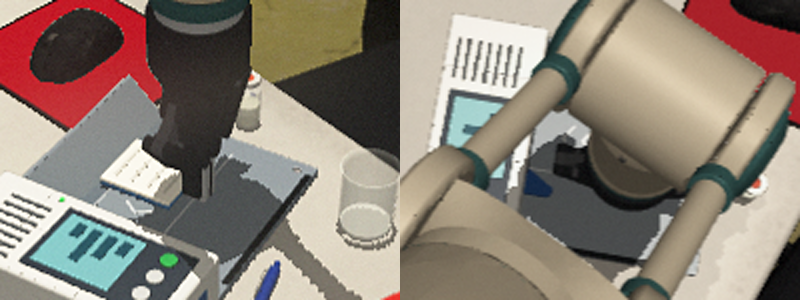

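In the side view the cassette (left half, about (140,170)) lies flat in front of the fingertip and is about to meet the rim. Keep pushing.

```bash
python3 -m handwheel '[[[-5,0,0],[0,0,0],1],[[-5,0,0],[0,0,0],1],[[-5,0,0],[0,0,0],1],[[-5,0,0],[0,0,0],1],[[-5,0,0],[0,0,0],1],[[-5,0,0],[0,0,0],1],[[-5,0,0],[0,0,0],1],[[-5,0,0],[0,0,0],1],[[-5,0,0],[0,0,0],1],[[-3,0,0],[0,0,0],1],[[0,0,0],[0,0,0],1]]'
python3 - <<'E'
from h import *;from rig import vision
st();a=vision.get_image("side")[150:300,220:420]
cv2.imwrite("pics/c2.png",cv2.resize(a,(600,450),interpolation=cv2.INTER_CUBIC))
E
```

```text
clock: 7.62
position: [0.5439, -0.2645, 0.0096]
ee_rot: [0.0, 0.078, 0.997, -0.0]
contact_force: [0.3, -0.6, 0.2]
width: 0.0
gripper_force: 0.0
t 7.62 reader mm [ 25.8 -51.5   9.6] F [ 0.4 -0.6  0.2] w 0.0
axes in reader [[-1.0, 0.001, 0.0], [0.001, 1.0, -0.0], [-0.0, -0.0, -1.0]]
```

View pics/c2.png

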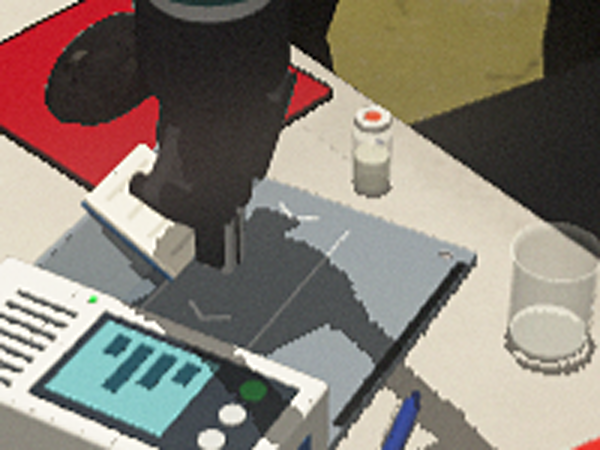

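The cassette is climbing the rim, window side against it, with its lower edge near (180,260). Push the lower edge on into the gutter's back corner, dipping the fingers' leading corner.

```bash
python3 -m handwheel '[[[-5,0,0],[0,0,0],1],[[-4,0,0],[0,0,0],1],[[-2,0,0],[0,0.6,0],1],[[-2,0,0],[0,0.6,0],1],[[-2,0,0],[0,0,0],1],[[0,0,0],[0,0,0],1],[[0,0,0],[0,0,0],1]]'
python3 - <<'E'
from h import *;from rig import vision
st();a=vision.get_image("side")[150:300,220:420]
cv2.imwrite("pics/c3.png",cv2.resize(a,(600,450),interpolation=cv2.INTER_CUBIC))
E
```

```text
clock: 8.55
position: [0.5583, -0.2666, 0.0092]
ee_rot: [-0.062, 0.078, 0.995, 0.005]
contact_force: [-0.3, -0.9, -0.2]
width: -0.0002
gripper_force: 0.1
t 8.55 reader mm [ 40.4 -51.4   9.2] F [-0.2 -1.  -0.2] w -0.0002
axes in reader [[-0.992, 0.001, -0.124], [0.001, 1.0, 0.0], [0.124, 0.0, -0.992]]
```

View pics/c3.png

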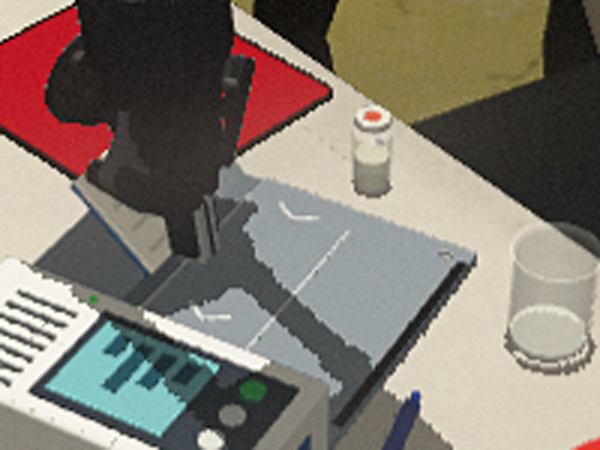

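The cassette leans on the rim with its lower edge in the gutter (about (150,265)) and its raised edge at (80,180). Retreat, rise and go round behind the rim.

```bash
python3 -m handwheel '[[[3,0,-0.5],[0,0,0],1],[[8,0,0],[0,-0.6,0],1],[[10,0,0],[0,-0.6,0],1],[[12,0,0],[0,0,0],1],[[0,0,-40],[0,0,0],1],[[0,0,-40],[0,0,0],1],[[0,0,-40],[0,0,0],1],[[-25,0,0],[0,0,0],1],[[-25,0,0],[0,0,0],1],[[-25,0,0],[0,0,0],1],[[-25,0,0],[0,0,0],1],[[-25,0,0],[0,0,0],1],[[0,0,0],[0,0,0],1],[[0,0,0],[0,0,0],1]]'
python3 - <<'E'
from h import *;from rig import vision
st();a=vision.get_image("side")[130:280,200:400];cv2.imwrite("pics/s4.png",a);b=vision.get_image("wrist")
cv2.imwrite("pics/c4.png",np.hstack([cv2.resize(a,(400,300),interpolation=cv2.INTER_CUBIC),cv2.resize(b,(400,300))]))
E
```

```text
clock: 10.35
position: [0.6485, -0.2808, 0.1313]
ee_rot: [-0.001, 0.078, 0.997, 0.0]
contact_force: [-0.4, -0.6, -0.2]
width: -0.0002
gripper_force: 0.0
t 10.35 reader mm [131.7 -51.4 131.3] F [-0.3 -0.7 -0.2] w -0.0002
axes in reader [[-1.0, 0.001, -0.002], [0.001, 1.0, 0.0], [0.002, 0.0, -1.0]]
```

View pics/c4.png

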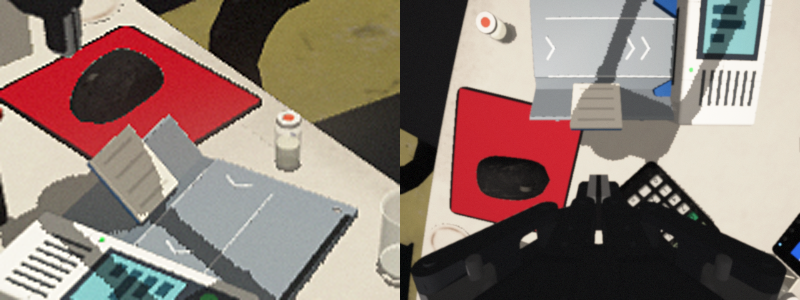

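Both views show the cassette leaning on the rim, back (white, ribbed) facing the robot, centred on the finger line. Descend behind it and push the raised edge back.

```bash
python3 -m handwheel '[[[0,0,30],[0,0,0],1],[[0,0,30],[0,0,0],1],[[0,0,28],[0,0,0],1],[[0,0,0],[0,0,0],1],[[5,0,0],[0,0,0],1],[[5,0,0],[0,0,0],1],[[5,0,0],[0,0,0],1],[[5,0,0],[0,0,0],1],[[5,0,0],[0,0,0],1],[[5,0,0],[0,0,0],1],[[5,0,0],[0,0,0],1],[[5,0,0],[0,0,0],1],[[5,0,0],[0,0,0],1],[[5,0,0],[0,0,0],1],[[5,0,0],[0,0,0],1],[[4,0,0],[0,0,0],1],[[0,0,0],[0,0,0],1]]'
python3 - <<'E'
from h import *;from rig import vision
st();a=vision.get_image("side")[130:280,200:400];b=vision.get_image("wrist")
cv2.imwrite("pics/c5.png",np.hstack([cv2.resize(a,(400,300),interpolation=cv2.INTER_CUBIC),cv2.resize(b,(400,300))]))
E
```

```text
clock: 12.58
position: [0.5908, -0.2718, 0.0437]
ee_rot: [-0.0, 0.078, 0.997, 0.0]
contact_force: [-0.5, 0.5, -0.1]
width: -0.0002
gripper_force: 0.0
t 12.57 reader mm [ 73.2 -51.5  43.7] F [-0.5  0.4 -0.1] w -0.0002
axes in reader [[-1.0, 0.001, -0.0], [0.001, 1.0, 0.0], [0.0, 0.0, -1.0]]
```

View pics/c5.png

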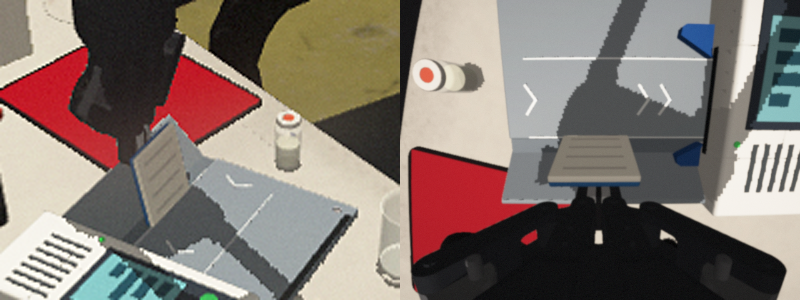

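The cassette is nearly upright against the fingertip and square to it. Push it past vertical so that it falls, then back away and rise. From here I'll check by colour segmentation, since only one viewing is left.

```bash
python3 -m handwheel '[[[4,0,0],[0,0,0],1],[[4,0,0],[0,0,0],1],[[4,0,0],[0,0,0],1],[[4,0,0],[0,0,0],1],[[4,0,0],[0,0,0],1],[[4,0,0],[0,0,0],1],[[0,0,0],[0,0,0],1],[[0,0,0],[0,0,0],1],[[-20,0,-15],[0,0,0],1],[[-30,0,-40],[0,0,0],1],[[-10,0,-40],[0,0,0],1],[[0,0,0],[0,0,0],1],[[0,0,0],[0,0,0],1]]'
cat > seg.py <<'E'
from h import *;from rig import vision
s,T=st();im=vision.get_image("wrist");p=vision.camera_params("wrist");cv2.imwrite("pics/seg.png",im)
H=p["hand_eye"];W=np.eye(4);W[:3,:3]=T;W[:3,3]=s["position"];M=np.linalg.inv(W@H)
p=dict(p,rvec=cv2.Rodrigues(M[:3,:3])[0].ravel(),tvec=M[:3,3])
h=cv2.cvtColor(im,cv2.COLOR_BGR2HSV);m=cv2.inRange(h,(95,90,30),(130,255,255))
m=cv2.morphologyEx(m,cv2.MORPH_CLOSE,np.ones((9,9)))
for c in sorted(cv2.findContours(m,0,2)[0],key=cv2.contourArea)[-5:]:
    if cv2.contourArea(c)<200: continue
    q=w2r(pix2w(p,c.reshape(-1,2),[.016]*len(c)))
    r=cv2.minAreaRect(q[:,:2].astype(np.float32));print(cv2.contourArea(c),"reader rect",np.round(r[0],1),np.round(r[1],1),round(r[2],1),"range",q.min(0).round(1),q.max(0).round(1))
E
python3 seg.py
```

```text
clock: 14.3
position: [0.626, -0.2771, 0.1379]
ee_rot: [-0.001, 0.078, 0.997, 0.0]
contact_force: [-0.1, 0.8, -0.4]
width: 0.0001
gripper_force: 0.0
t 14.3 reader mm [108.8 -51.3 137.9] F [-0.2  0.8 -0.4] w 0.0001
axes in reader [[-1.0, 0.001, -0.002], [0.001, 1.0, 0.001], [0.002, 0.001, -1.0]]
466.5 reader rect [57.8 26.6] [18.5 23.1] 0.2 range [48.5 15.1 16. ] [67.1 38.2 16. ]
636.0 reader rect [293.9 271.8] [30.6 51.8] 63.9 range [264.6 251.6  16. ] [322.  283.5  16. ]
901.0 reader rect [-32.1  24.8] [23.6 26.4] 1.0 range [-44.1  11.5  16. ] [-20.5  38.2  16. ]
1075.5 reader rect [-17.8  98.4] [24.1 39. ] 0.0 range [-29.8  78.9  16. ] [ -5.7 117.8  16. ]
6402.0 reader rect [  7.4 -52.6] [55.2 62.9] 89.9 range [-24.  -80.2  16. ] [ 39. -25.  16.]
```

The cassette lies blue face up, measuring 63 x 55 mm and square to the reader, centred at x 7.4, y -52.6. That is 6 mm short of the slot axis at x 13.5, so I'll nudge the front edge +x first.

```bash
python3 -m handwheel '[[[45,0,0],[0,0,0],1],[[45,0,0],[0,0,0],1],[[45,0,0],[0,0,0],1],[[39,0,0],[0,0,0],1],[[0,0,40],[0,0,0],1],[[0,0,40],[0,0,0],1],[[0,0,40],[0,0,0],1],[[0,0,6],[0,0,0],1],[[0,0,0],[0,0,0],1],[[0,0,0],[0,0,0],1]]'
python3 -c "from h import *;st()"
```

```text
clock: 15.6
position: [0.4557, -0.2511, 0.014]
ee_rot: [0.001, 0.078, 0.997, -0.001]
contact_force: [0.5, 0.2, 0.2]
width: -0.0
gripper_force: 0.0
t 15.6 reader mm [-63.4 -51.9  14. ] F [0.5 0.2 0.2] w -0.0
axes in reader [[-1.0, 0.001, 0.002], [0.001, 1.0, -0.001], [-0.002, -0.001, -1.0]]
```

```bash
python3 -m handwheel '[[[-10,0,2],[0,0,0],1],[[-8,0,0],[0,0,0],1],[[-5,0,0],[0,0,0],1],[[-4,0,0],[0,0,0],1],[[0,0,0],[0,0,0],1],[[0,0,0],[0,0,0],1]]'
python3 -c "from h import *;st()"
```

```text
clock: 16.35
position: [0.4812, -0.2544, 0.0106]
ee_rot: [-0.0, 0.078, 0.997, 0.0]
contact_force: [-0.1, -0.6, -0.5]
width: -0.0002
gripper_force: 0.0
t 16.35 reader mm [-37.7 -51.3  10.6] F [ 0.  -0.6 -0.5] w -0.0002
axes in reader [[-1.0, 0.001, -0.001], [0.001, 1.0, 0.0], [0.001, 0.0, -1.0]]
```

```bash
python3 -m handwheel '[[[-4,0,0],[0,0,0],1],[[-4,0,0],[0,0,0],1],[[0,0,0],[0,0,0],1],[[15,0,0],[0,0,0],1],[[0,0,-45],[0,0,0],1],[[0,0,-45],[0,0,0],1],[[0,0,-40],[0,0,0],1],[[-29,-49,0],[0,0,0],1],[[-29,-49,0],[0,0,0],1]]'
python3 -m handwheel '[[[0,0,0],[0,0,1],1],[[0,0,0],[0,0,1],1],[[0,0,0],[0,0,1],1],[[0,0,0],[0,0,1],1],[[0,0,0],[0,0,1],1],[[0,0,0],[0,0,1],1],[[0,0,0],[0,0,1],1],[[0,0,0],[0,0,1],1],[[0,0,0],[0,0,1],1],[[0,0,0],[0,0,1],1],[[0,0,0],[0,0,1],1],[[0,0,0],[0,0,1],1],[[0,0,0],[0,0,1],1],[[0,0,0],[0,0,1],1],[[0,0,0],[0,0,1],1],[[0,0,0],[0,0,0],1]]'
python3 seg.py
```

```text
clock: 17.48
position: [0.5161, -0.3598, 0.142]
ee_rot: [0.001, 0.078, 0.997, -0.0]
contact_force: [0.7, -0.8, -0.2]
width: -0.0002
gripper_force: 0.0
clock: 19.48
position: [0.5154, -0.3588, 0.1404]
ee_rot: [-0.001, 0.76, 0.65, -0.0]
contact_force: [0.8, 0.9, 0.1]
width: -0.0001
gripper_force: 0.0
t 19.48 reader mm [  12.2 -149.2  140.4] F [0.7 1.  0.1] w -0.0001
axes in reader [[-0.0, 1.0, -0.001], [1.0, 0.0, 0.001], [0.001, -0.001, -1.0]]
322.5 reader rect [-35.7  17.5] [13.1 16.5] 89.1 range [-43.8  10.9  16. ] [-27.3  24.2  16. ]
603.0 reader rect [-108.7    3.4] [ 8.1 47.4] 9.7 range [-116.2  -19.6   16. ] [-102.7   26.2   16. ]
6265.5 reader rect [ 14.6 -53.2] [54.9 63.4] 90.0 range [-17.1 -80.7  16. ] [ 46.3 -25.8  16. ]
```

Cassette centre is now x 14.6, y -53.2, square, within 1 mm of the slot axis. Descend beside the wells and push along +y.

```bash
python3 -m handwheel '[[[42,1,0],[0,0,0],1],[[0,0,45],[0,0,0],1],[[0,0,45],[0,0,0],1],[[0,0,38],[0,0,0],1],[[0,0,0],[0,0,0],1],[[0,0,0],[0,0,0],1],[[0,0,0],[0,0,0],1]]'
python3 -c "from h import *;st()"
```

```text
clock: 20.4
position: [0.5242, -0.3182, 0.0133]
ee_rot: [0.0, 0.76, 0.65, 0.0]
contact_force: [0.2, 0.1, -0.2]
width: -0.0001
gripper_force: 0.0
t 20.4 reader mm [  14.7 -107.6   13.3] F [ 0.2  0.2 -0.2] w -0.0001
axes in reader [[0.0, 1.0, 0.001], [1.0, -0.0, -0.0], [-0.0, 0.001, -1.0]]
```

```bash
python3 -m handwheel '[[[6,0,2.5],[0,0,0],1],[[6,0,0],[0,0,0],1],[[6,0,0],[0,0,0],1],[[6,0,0],[0,0,0],1],[[6,0,0],[0,0,0],1],[[6,0,0],[0,0,0],1],[[6,0,0],[0,0,0],1],[[6,0,0],[0,0,0],1],[[6,0,0],[0,0,0],1],[[6,0,0],[0,0,0],1],[[6,0,0],[0,0,0],1],[[6,0,0],[0,0,0],1],[[6,0,0],[0,0,0],1],[[6,0,0],[0,0,0],1],[[6,0,0],[0,0,0],1],[[6,0,0],[0,0,0],1],[[0,0,0],[0,0,0],1],[[0,0,0],[0,0,0],1]]'
python3 -c "from h import *;st()"
```

```text
clock: 22.65
position: [0.5391, -0.2232, 0.0102]
ee_rot: [0.0, 0.76, 0.65, 0.0]
contact_force: [0.5, -0.3, 0.6]
width: 0.0
gripper_force: 0.0
t 22.65 reader mm [ 14.7 -11.5  10.2] F [ 0.5 -0.3  0.6] w 0.0
axes in reader [[0.001, 1.0, 0.0], [1.0, -0.001, 0.0], [0.0, 0.0, -1.0]]
```

Leading edge should be well inside the slot. Continue in small steps until the stop is felt.

```bash
python3 -m handwheel '[[[4,0,0],[0,0,0],1],[[4,0,0],[0,0,0],1],[[4,0,0],[0,0,0],1],[[3,0,0],[0,0,0],1],[[0,0,0],[0,0,0],1]]'
python3 -m handwheel '[[[2,0,0],[0,0,0],1],[[0,0,0],[0,0,0],1],[[0,0,0],[0,0,0],1]]'
python3 -c "from h import *;st()"
```

```text
clock: 23.28
position: [0.5414, -0.208, 0.0102]
ee_rot: [-0.0, 0.76, 0.65, 0.0]
contact_force: [-0.7, -0.0, -0.7]
width: 0.0002
gripper_force: 0.0
clock: 23.65
position: [0.5417, -0.2064, 0.0102]
ee_rot: [-0.0, 0.76, 0.65, 0.0]
contact_force: [-0.7, 0.5, -0.1]
width: -0.0001
gripper_force: 0.0
t 23.65 reader mm [14.7  5.5 10.2] F [-0.7  0.4 -0.1] w -0.0001
axes in reader [[0.001, 1.0, 0.0], [1.0, -0.001, 0.0], [0.0, 0.0, -1.0]]
```

```bash
python3 -m handwheel '[[[1.5,0,0],[0,0,0],1],[[0,0,0],[0,0,0],1]]'
python3 -m handwheel '[[[1,0,0],[0,0,0],1],[[0,0,0],[0,0,0],1]]'
python3 -c "from h import *;st()"
```

```text
clock: 23.9
position: [0.5419, -0.2048, 0.0102]
ee_rot: [-0.0, 0.76, 0.65, 0.0]
contact_force: [-0.4, -0.0, -0.2]
width: 0.0001
gripper_force: 0.0
clock: 24.15
position: [0.5421, -0.204, 0.0102]
ee_rot: [0.0, 0.76, 0.65, -0.0]
contact_force: [0.5, -0.2, -0.4]
width: 0.0002
gripper_force: 0.3
t 24.15 reader mm [14.7  8.  10.2] F [ 0.5 -0.1 -0.4] w 0.0002
axes in reader [[0.001, 1.0, 0.0], [1.0, -0.001, -0.0], [-0.0, 0.0, -1.0]]
```

```bash
python3 -m handwheel '[[[1,0,0],[0,0,0],1],[[0,0,0],[0,0,0],1]]'
python3 -m handwheel '[[[1,0,0],[0,0,0],1],[[0,0,0],[0,0,0],1]]'
python3 -c "from h import *;st()"
```

```text
clock: 24.4
position: [0.5422, -0.2039, 0.0103]
ee_rot: [0.001, 0.76, 0.65, -0.001]
contact_force: [-1.3, -5.1, -0.3]
width: -0.0002
gripper_force: 2.6
clock: 24.65
position: [0.5422, -0.2038, 0.0104]
ee_rot: [0.001, 0.76, 0.65, -0.001]
contact_force: [-2.4, -8.5, -0.9]
width: 0.0004
gripper_force: 3.9
t 24.65 reader mm [14.8  8.1 10.4] F [-1.  -8.7 -0.9] w 0.0004
axes in reader [[-0.0, 1.0, 0.0], [1.0, 0.0, -0.003], [-0.003, 0.0, -1.0]]
```

The stop is felt (8.5 N) at TCP y 8.1, where 8 was expected. Back off, rise and check.

```bash
python3 -m handwheel '[[[-3,0,0],[0,0,0],1],[[-15,0,0],[0,0,0],1],[[-25,0,0],[0,0,0],1],[[0,0,-45],[0,0,0],1],[[0,0,-45],[0,0,0],1],[[-40,0,-40],[0,0,0],1],[[-20,0,0],[0,0,0],1],[[0,0,0],[0,0,0],1],[[0,0,0],[0,0,0],1]]'
python3 seg.py; python3 - <<'E'
import cv2,numpy as np
from rig import vision
a=cv2.resize(vision.get_image("side")[130:280,200:400],(400,300),interpolation=cv2.INTER_CUBIC);b=cv2.resize(cv2.imread("pics/seg.png"),(400,300))
cv2.imwrite("pics/end.png",np.hstack([a,b]))
E
```

```text
clock: 25.78
position: [0.5253, -0.3023, 0.1383]
ee_rot: [-0.002, 0.76, 0.65, 0.0]
contact_force: [0.1, 0.9, 0.7]
width: -0.0001
gripper_force: 0.0
t 25.77 reader mm [ 13.3 -91.8 138.3] F [-0.1  0.9  0.7] w -0.0001
axes in reader [[0.001, 1.0, -0.003], [1.0, -0.001, 0.003], [0.003, -0.003, -1.0]]
1327.5 reader rect [-113.6   33.4] [  8.3 103.9] 9.6 range [-126.1  -17.6   16. ] [-102.7   84.    16. ]
3565.0 reader rect [11.9 26.8] [112.6  25.9] 2.8 range [-44.   11.5  16. ] [67.9 37.9 16. ]
```

View pics/end.png

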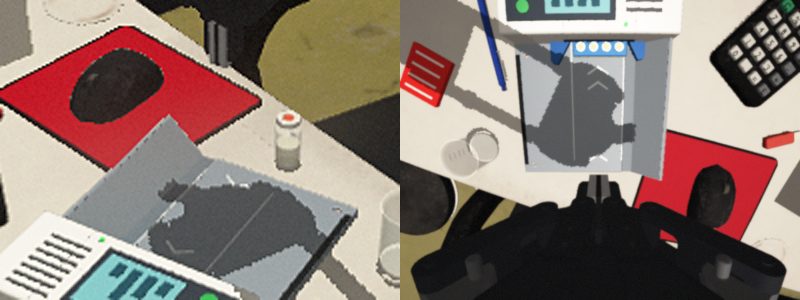

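The cassette sits in the slot between the ribs, square, with its four wells showing outside at (598,47). The vial, beaker and pen have not been disturbed.

```bash
python3 -c "from rig import manip;print(manip.sign_off())"
```

```text
the job is handed in; nothing more can be done
None
```

The cassette was tipped up against the rim, flipped window side up and pushed fully home in the slot; the job was handed in at about 26 s, with the vial, beaker and pen left where they were.

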